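# Put two bottles away in the divided bottle box

## Task

Two bottles stand in front of the divided wooden box, on the robot's side: a tall pump spray bottle and a smaller paint bottle with a pointed nozzle. Put both away in the box: stand each one upright on the floor of an empty cell, one bottle to a cell. Lower them in gently, without dropping them or forcing them against the dividers, leave the two jars in their cells and do not disturb the other things on the table.

Things in the scene. Friction and masses are not known exactly. Their poses are not given: they have to be found in the camera images.
- bottle_box: Open plywood box, fixed to the table, 68 x 257 x 40 mm high (x, y, z). A row of four square cells along its y axis, each 58 x 58 mm inside; cell centres at y = -94.5, -31.5, +31.5, +94.5 mm, x = 0. Outer walls and dividers are 5 mm thick and all reach 40 mm; the floor is 5 mm thick. Origin: centre of the underside, on the table. Two cells hold jars, the other two are empty; which ones varies.
- cork_pad_1: Round cork pad, 50 mm across, 2 mm thick, fixed on the floor of one empty cell, at its centre. Origin: centre of its underside, 5 mm above the table. A bottle standing on it has its underside 7 mm above the table.
- cork_pad_2: The same kind of cork pad, in the other empty cell.
- tall_bottle: Upright pale pump spray bottle between the robot and the box (not the one at the far edge of the table), about 110 g, 130 mm high: round body 43 mm across up to 100 mm, a 27 mm collar from 100 to 113 mm, an 18 mm pump head to 130 mm. Origin: centre of its underside; z is up along its axis. It starts standing on the table. Either bottle may go in either empty cell.
- nozzle_bottle: Upright small paint bottle, grey with a white pointed nozzle cap, about 70 g, 102 mm high: round body 34 mm across up to 73 mm, above that the nozzle cap, 21 mm across. Origin: on the underside, 1 mm off its axis; z is up along the axis. It starts standing on the table.
- jar_blue: Screw-lid jar, 34 mm across, 52 mm high, half full of blue, loose in a cell of the box; stays there. Origin: centre of its underside, on the cell's floor, 5 mm above the table.
- jar_clear: Empty clear screw-lid jar of the same size, in another cell of the box; stays there. Origin: centre of its underside.
- eraser: Bystander: eraser 21 x 48 x 13 mm lying near the bottles. Origin: centre of its underside.
- mix_cup_a: Bystander: white mixing cup, 60 mm across, 42 mm high, fixed, behind the box. Origin: centre of its underside.
- fine_tape: Bystander: blue tape roll, 72 mm across, 12 mm high, fixed, lying behind the box. Origin: centre of its underside.
- tweezers: Bystander: tweezers, 129 mm long, 8 mm high, lying right of the box. Origin: centre of its underside.
- glue_tube: Bystander: glue tube 38 x 126 x 25 mm lying left of the box. Origin: centre of its underside.
There are look-alikes about, which are no part of the job. Leave any orange look-alike of the jar_blue alone. Leave any pink look-alike of the cork_pad_1 alone.

How it is judged:
By the outcome, as a careful person would: the job done as asked, in the order asked, and still so for the second after the job is handed in, with the robot touching nothing.
It also fails if it takes over 64 s, if anything falls off the work surface, if the arm or the gripper's body presses on something with over 40 N, if the wrist force passes 120 N, or if a joint passes its speed limit or range.

## Robot

A 7-joint arm with a two-finger parallel gripper is mounted at the origin on a cart in front of the work surface, level with it; the furniture and walls round the work are solid. World frame = base frame: x ahead of the robot, y to its left, z up, the work surface at z = 0. Lengths are in m, angles in rad, forces in N, time in s.
With the tool pointing down it reaches from about 0.425 to 0.925 m from the base axis. Payload 6.8 kg.
Tool frame: the origin (TCP) lies on the centre line of the jaws, within the pads' length; the fingertips stand 17 mm ahead of it and the grasp point (between the pads) lies 2 mm behind it; z points along the fingers, x is the direction in which the jaws open and shut, and the axes are right-handed (so a half turn about z gives the same grasp; the last joint's range is limited). The gripper opens to 85 mm and grips with 20 to 120 N. Pads are 22 mm wide; open, the fingers measure 114 mm over their backs; the gripper's body (76 mm by 85 mm) begins 54 mm behind the grasp point. The pads swing forward as they close: fully open they stand 13 mm farther back than shut.
Start: joints at [1.238, 0.477, 0.022, 1.555, -0.011, 1.109, -0.083], TCP at [0.15, -0.658, 0.248] pointing down, gripper open.
Joint ranges: [-2.96, 2.96], [-0.34, 2.1], [-1.41, 1.46], [0.24, 2.44], [-1.37, 4.51], [0.17, 1.92], [-2.96, 2.96]. Speed limits (rad/s): [2.39, 2.39, 3.14, 3.14, 3.14, 3.14, 3.14].

## Interface

Orientations are given as a unit quaternion [w, x, y, z].
In Python, from station import status, read_camera, camera_model, bot gives the robot as it stands.
- The arm moves only by the tool arm_command, never from a script. Its argument "series" is a list of rows, each a list of 3 entries, a list of its own where there are three numbers: the finger opening in mm, from 0 to 85.4, then the shift along the tool's x, y, z in mm, then the turn about the tool's z in rad. In form: [[gripper, [dx, dy, dz], roll], ...]. A call has 1 to 8 rows; each row is the pose to reach, as a shift and turn from the pose commanded when the call began, along the tool's axes at that moment; what a row does not reach only later rows make up. A row lasts 1/8 s, in which the tool goes at most 62.5 mm and 10.7 degrees, less where a joint would pass 70% of its speed; a pose out of reach is approached as far as the arm can. A call with a gripper value outside its range is refused whole. The fingers move at their own pace and stop on an object; "squeeze" is the grip in N (left out, the last holds). Time passes only in rows, so rows that repeat a pose let the fingers close. It gives the time, the measured TCP pose, the force and the opening at its end, in the units of the state.
- status.get_obs(): the state, without advancing time (a new reading comes with each control period).
- read_camera(name): name is "scene" or "side" or "wrist"; returns the picture (480x640x3 uint8, blue, green, red); there is no depth.
- camera_model(name): a dict with "fov_y" (degrees; the focal length in pixels is half the picture's height over the tangent of half this angle, whatever the lens; pixels are square), "cx", "cy" (the principal point, pixels), "k1" (the pictures are not rectified: a ray, as slopes to the right and down, at radius r is drawn at 1 + k1 r^2 times it, then the intrinsics apply), "R" (3x3) and "t" (3): a world point X has camera coordinates R X + t. Camera axes: x right, y down, z forward; pixel columns grow to the right and rows downward; lengths in m; the calibration is good to about 2 mm. A picture is of the moment at which its call begins: read the wrist's pose just before it. camera_model takes no time and is no camera call; for the wrist camera it gives the pose at the moment of the call.
- bot.hand_in(): hands the job in, once; it reports no verdict.
The state is a dict: "t": time; "q": joint angles; "joint_vel": joint speeds; "joint_torque": joint torques, N m; "eef_pos": TCP position; "tool_rot": TCP orientation; "contact_force": force on the tool from outside, world axes, zero at the start; "torque": the same for the moment, N m; "gripper_width": opening from 0.0 (shut) to 1.0 (fully open).
Only numpy, scipy, OpenCV 4.12 (cv2) and the standard library are available. Lean on these libraries where they do the work, as an engineer would, in place of code of your own. Each camera call takes 0.05 s, during which the arm holds its last target.

## Working session

There is one attempt and no reset: what is moved stays moved. The work goes in short steps, Python scripts to look and compute and a tool call to move; the robot and the scene stay as the last step left them, time stands still between calls to the robot, and variables do not carry over. Pictures are saved under pics/ and viewed, and the job is handed in when it is done.

Besides the shell and the picture viewer there is one more tool, called after "Emit:" by a JSON object that holds its "name" and its "arguments". arm_command: Moves the arm, as the interface text tells. Its arguments: {"type":"object","properties":{"series":{"type":"array"},"squeeze":{"type":"number"}},"required":["series"]}

```bash
ls; mkdir -p pics
python3 - <<'E'
from station import status, read_camera, camera_model, bot
import cv2
print(status.get_obs())
for n in("scene","side"):
    cv2.imwrite(f"pics/{n}0.png",read_camera(n)); print(camera_model(n))
E
```

```text
pics
{'t': 0.0, 'q': array([ 1.2378977 ,  0.47776902,  0.02232948,  1.5564428 , -0.01147659,
        1.10931072, -0.0831053 ]), 'joint_vel': array([-0.00065538,  0.00112503,  0.00154996, -0.00151841,  0.00107144,
        0.00105692, -0.00120186]), 'joint_torque': array([ 6.92622743e-04, -5.96452117e+01,  1.60786740e+00, -2.81192029e+01,
        1.23925356e-02,  9.30491136e-03,  9.73416803e-06]), 'eef_pos': array([ 0.15032737, -0.65747395,  0.24735   ]), 'tool_rot': array([-5.01280807e-04,  7.81966788e-01, -6.23319445e-01, -7.48537363e-04]), 'contact_force': array([ 0.31510632, -1.05884827, -0.08044903]), 'torque': array([-0.04942566, -0.03950049,  0.01115473]), 'gripper_width': 1.000983099381232}
{'fov_y': 52.47592779167911, 'cx': 320.4604664999437, 'cy': 241.38327928563214, 'k1': -0.13255943907782106, 'R': array([[ 0.80827246, -0.58876578, -0.00710533],
       [-0.45933511, -0.62294513, -0.63320661],
       [ 0.36838416,  0.51506719, -0.77395019]]), 't': array([-0.35922049,  0.42649363,  0.55764338])}
{'fov_y': 55.06700589202286, 'cx': 307.2092124270031, 'cy': 235.5290439965687, 'k1': -0.024190200598830685, 'R': array([[ 0.96353897, -0.2668622 , -0.01942201],
       [-0.18209178, -0.60081562, -0.77837213],
       [ 0.19604905,  0.75352847, -0.62750268]]), 't': array([-0.52011924,  0.26839356,  0.62453663])}
```

View pics/scene0.png

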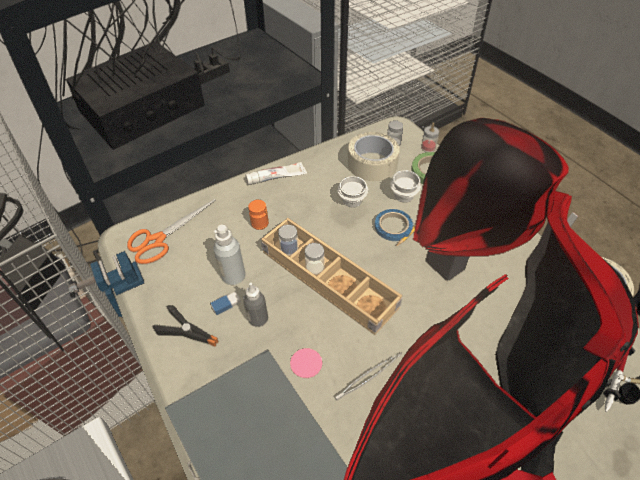

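View pics/side0.png

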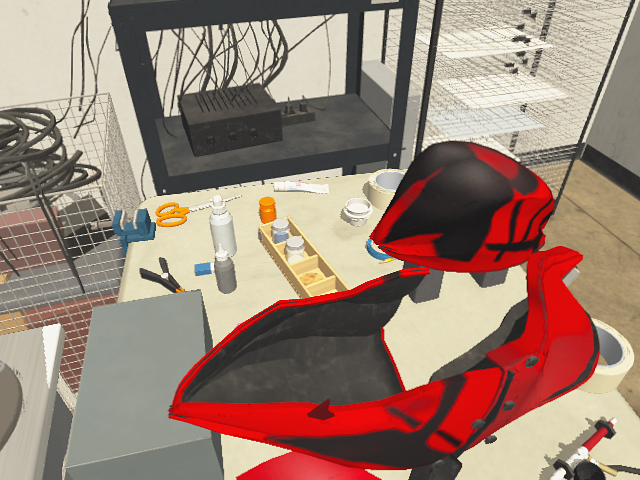

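```bash
cat > h.py <<'E'
import numpy as np, cv2
from station import camera_model
def KD(m):
    f=240/np.tan(np.radians(m['fov_y']/2))
    return np.array([[f,0,m['cx']],[0,f,m['cy']],[0,0,1.]]), np.array([m['k1'],0,0,0,0.])
def ray(m,uv):
    K,D=KD(m); p=cv2.undistortPoints(np.array([[uv]],float),K,D)[0,0]
    R=np.array(m['R']);t=np.array(m['t'])
    return -R.T@t, R.T@np.array([p[0],p[1],1])
def onz(m,uv,z):
    c,d=ray(m,uv); return c+d*(z-c[2])/d[2]
def tri(obs):
    A=np.zeros((3,3));b=np.zeros(3)
    for m,uv in obs:
        c,d=ray(m,uv); d=d/np.linalg.norm(d);P=np.eye(3)-np.outer(d,d);A+=P;b+=P@c
    return np.linalg.solve(A,b)
def proj(m,X):
    K,D=KD(m); R=np.array(m['R']);t=np.array(m['t'])
    return cv2.projectPoints(np.array(X,float).reshape(-1,1,3),cv2.Rodrigues(R)[0],t,K,D)[0][:,0]
E
python3 - <<'E'
from h import *
for n,x,y,w,h in(("scene",190,190,220,165),("side",180,180,180,135)):
    im=cv2.imread(f"pics/{n}0.png")[y:y+h,x:x+w]
    s=800/w*0.99
    s=int(800/w)
    cv2.imwrite(f"pics/{n}0c.png",cv2.resize(im,None,fx=s,fy=s,interpolation=cv2.INTER_CUBIC)); print(n,s)
m=camera_model("scene")
for uv in[(263,245),(375,329),(399,293),(288,222),(340,282),(372,303),(306,362),(270,350),(257,322),(233,280),(207,303),(215,340),(338,396),(165,405),(345,480),(220,307)]: print(uv,onz(m,uv,0.04 if uv[1] in(245,329,293,222) else 0).round(3))
E
```

```text
scene 3
side 4
(263, 245) [0.509 0.258 0.04 ]
(375, 329) [0.56  0.016 0.04 ]
(399, 293) [0.633 0.043 0.04 ]
(288, 222) [0.574 0.277 0.04 ]
(340, 282) [0.587 0.138 0.   ]
(372, 303) [0.604 0.072 0.   ]
(306, 362) [0.453 0.05  0.   ]
(270, 350) [0.419 0.1   0.   ]
(257, 322) [0.429 0.156 0.   ]
(233, 280) [0.439 0.253 0.   ]
(207, 303) [0.379 0.237 0.   ]
(215, 340) [0.356 0.167 0.   ]
(338, 396) [ 0.46  -0.024  0.   ]
(165, 405) [0.241 0.115 0.   ]
(345, 480) [ 0.394 -0.126  0.   ]
(220, 307) [0.393 0.217 0.   ]
```

View pics/scene0c.png

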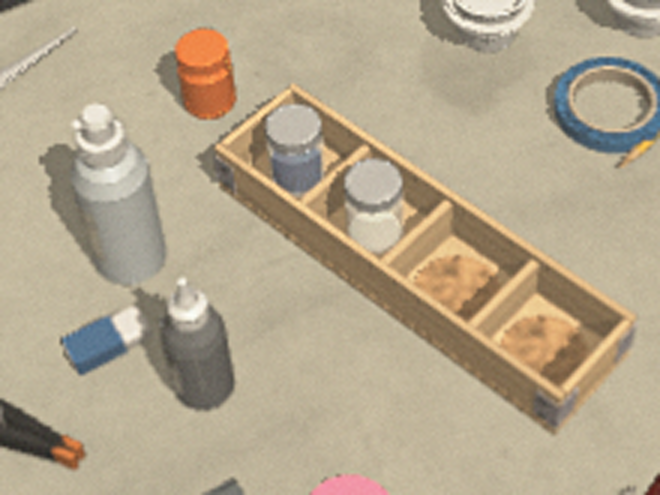

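View pics/side0c.png

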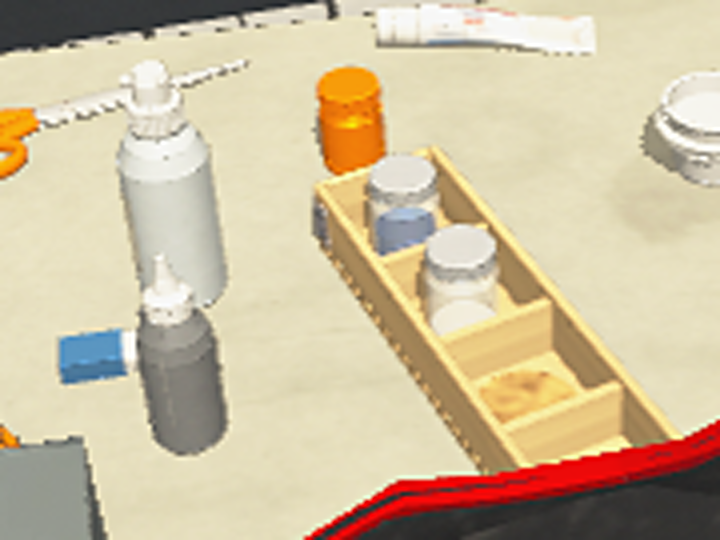

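Run:
```python
from h import *
s=camera_model("scene");d=camera_model("side")
S=lambda x,y:(190+x/3-.33,190+y/3-.33)
D=lambda x,y:(180+x/4-.375,180+y/4-.375)
c={}
for k,uv in dict(NL=(218,148),FL=(293,87),FR=(634,318),NR=(556,396)).items():
    c[k]=onz(s,S(*uv),.04); print(k,c[k].round(4))
for a,b in("NL","FL"),("FL","FR"),("FR","NR"),("NL","NR"): print(a,b,np.linalg.norm(c[a]-c[b]))
print("side NL FL",onz(d,D(318,186),.04),onz(d,D(432,149),.04))
print("tall top",tri([(s,S(97,108)),(d,D(148,66))]), onz(s,S(97,108),.13),onz(d,D(148,66),.13))
print("noz tip",tri([(s,S(182,281)),(d,D(161,256))]),onz(s,S(182,281),.102),onz(d,D(161,256),.102))
# shoulders (center line of body bottoms): widths
print("tall base near", onz(s,S(134,280),0),onz(d,D(197,305),0), "noz base", onz(s,S(208,405),0),onz(d,D(188,452),0))
print("pads",onz(s,S(454,284),.007),onz(s,S(540,340),.007))
print("eraser",[onz(s,S(*p),.013).round(3) for p in((64,340),(82,370),(128,308),(146,333))])
print("orange",onz(s,S(208,115),0), "tray",[onz(s,p,z).round(3) for p in((165,405),(270,350)) for z in(0,.1)])
print(camera_model("wrist"))
```

```text
NL [0.5153 0.2707 0.04  ]
FL [0.5775 0.2846 0.04  ]
FR [0.6324 0.0375 0.04  ]
NR [0.568  0.0258 0.04  ]
NL FL 0.06364970695987776
FL FR 0.2531008334120873
FR NR 0.06546963471464542
NL NR 0.25050223068921573
side NL FL [0.51712274 0.26889149 0.04      ] [0.57789742 0.28215903 0.04      ]
tall top [0.44616507 0.26283782 0.1293324 ] [0.4465181  0.26268124 0.13      ] [0.44566383 0.26119293 0.13      ]
noz tip [0.43480044 0.16318308 0.09926766] [0.43363079 0.16106505 0.102     ] [0.43517588 0.16022407 0.102     ]
tall base near [0.43737734 0.2455572  0.        ] [0.44904546 0.24459993 0.        ] noz base [0.42880555 0.14949858 0.        ] [0.43135396 0.1466167  0.        ]
pads [0.58257681 0.12975361 0.007     ] [0.59812381 0.07149179 0.007     ]
eraser [array([0.382, 0.225, 0.013]), array([0.381, 0.202, 0.013]), array([0.422, 0.222, 0.013]), array([0.422, 0.202, 0.013])]
orange [0.53876314 0.32827973 0.        ] tray [array([0.241, 0.115, 0.   ]), array([0.246, 0.065, 0.1  ]), array([0.419, 0.1  , 0.   ]), array([0.399, 0.053, 0.1  ])]
{'fov_y': 71.88495905212397, 'cx': 318.90115604087345, 'cy': 238.0371708124211, 'k1': -0.062064165487901106, 'R': array([[ 0.22351539, -0.97469937, -0.00141732],
       [-0.92191871, -0.21188344,  0.32430125],
       [-0.31639653, -0.07117967, -0.9459528 ]]), 't': array([-0.67454763, -0.04139964,  0.3810603 ])}
```

Run:
```python
from h import *
s=camera_model("scene");d=camera_model("side")
print(tri([(s,(270,350)),(d,(200,292))]),tri([(s,(165,405)),(d,(92,294))]))
for m in(s,d): print(proj(m,[[0,0,0],[0.2,0,0],[.15,-.65,.25],[.4,0,0]]).round(), -np.array(m['R']).T@m['t'])
m=camera_model("wrist");print("wristcam",-np.array(m['R']).T@m['t'])
```

```text
[0.39489269 0.04494819 0.11421045] [0.25243601 0.04240556 0.14958129]
[[    48.    564.]
 [   176.    487.]
 [ -4727. -21094.]
 [   296.    406.]] [ 0.28082454 -0.23303841  0.69909441]
[[-6.800000e+01  4.290000e+02]
 [ 8.200000e+01  3.950000e+02]
 [ 1.387171e+06 -2.927934e+06]
 [ 2.190000e+02  3.630000e+02]] [ 0.42758761 -0.44815126  0.59070672]
wristcam [ 0.23317083 -0.6391293   0.37293496]
```

```bash
cat >> h.py <<'E'
from scipy.spatial.transform import Rotation as Ro
def rows(start,q,path,n=8):
    "print tool-axis shifts mm + roll for world (x,y,z,dyaw)"
    R=Ro.from_quat([q[1],q[2],q[3],q[0]]).as_matrix()
    for p in path:
        v=R.T@(np.array(p[:3])-start)*1000; print([round(float(a)) for a in v], round(-p[3],3) if len(p)>3 else '')
E
python3 - <<'E'
from h import *
from station import status
o=status.get_obs(); st=o['eef_pos']
a0=np.arctan2(-.658,.15); r0=.675
P=[]
N=24
for i in range(1,N+1):
    a=a0+i*(np.arctan2(.17,.53)-a0)/N; r=r0+(.56-r0)*max(0,(i-12))/12
    P.append((r*np.cos(a),r*np.sin(a),.25+.08*min(1,i/8),1.563*i/N))
rows(st,np.array([0,.782,-.6233,0]),P)
E
```

```text
[-1, -46, -13] -0.065
[-6, -92, -23] -0.13
[-14, -138, -33] -0.195
[-25, -184, -43] -0.261
[-39, -228, -53] -0.326
[-56, -271, -63] -0.391
[-77, -313, -73] -0.456
[-100, -354, -83] -0.521
[-125, -393, -83] -0.586
[-154, -430, -83] -0.651
[-185, -464, -83] -0.716
[-218, -497, -83] -0.781
[-259, -520, -83] -0.847
[-302, -540, -83] -0.912
[-345, -556, -83] -0.977
[-388, -569, -83] -1.042
[-432, -578, -83] -1.107
[-475, -584, -83] -1.172
[-518, -588, -83] -1.237
[-561, -588, -83] -1.302
[-603, -584, -83] -1.368
[-644, -578, -83] -1.433
[-684, -570, -83] -1.498
[-722, -558, -83] -1.563
```

Emit:
{"name": "arm_command", "arguments": {"series": [[85, [-1, -46, -13], -0.065], [85, [-6, -92, -23], -0.13], [85, [-14, -138, -33], -0.195], [85, [-25, -184, -43], -0.26], [85, [-39, -228, -53], -0.325], [85, [-56, -271, -63], -0.39], [85, [-77, -313, -73], -0.455], [85, [-100, -354, -83], -0.52]]}}

```text
t: 1.1
eef_pos: [0.4742, -0.4805, 0.331]
tool_rot: [-0.0, 0.916, -0.4, -0.0]
contact_force: [-0.3, 0.2, 0.5]
gripper_width: 0.996
```

Run:
```python
from h import *
from station import status
o=status.get_obs(); st=o['eef_pos'];q=o['tool_rot']
x=Ro.from_quat([q[1],q[2],q[3],q[0]]).as_matrix()[:,0]; yaw=np.arctan2(x[1],x[0]); print(st,yaw,o['t'])
a0=np.arctan2(st[1],st[0]); r0=np.hypot(*st[:2])
P=[];N=16
for i in range(1,N+1):
    a=a0+i*(np.arctan2(.17,.53)-a0)/N; r=r0+(.56-r0)*i/16
    P.append((r*np.cos(a),r*np.sin(a),.33,(.217-yaw)*i/N))
rows(st,q,P)
```

```text
[ 0.47416255 -0.48049001  0.33102248] -0.8239804376306616 1.1
[-10, -46, 1] -0.065
[-24, -90, 1] -0.13
[-40, -133, 1] -0.195
[-59, -174, 1] -0.26
[-80, -213, 1] -0.325
[-104, -251, 1] -0.39
[-131, -286, 1] -0.455
[-159, -318, 1] -0.52
[-190, -349, 1] -0.586
[-222, -377, 1] -0.651
[-255, -402, 1] -0.716
[-290, -424, 1] -0.781
[-326, -444, 1] -0.846
[-363, -461, 1] -0.911
[-400, -475, 1] -0.976
[-438, -486, 1] -1.041
```

Emit:
{"name": "arm_command", "arguments": {"series": [[85, [-10, -46, 0], -0.065], [85, [-24, -90, 0], -0.13], [85, [-40, -133, 0], -0.195], [85, [-59, -174, 0], -0.26], [85, [-80, -213, 0], -0.325], [85, [-104, -251, 0], -0.39], [85, [-131, -286, 0], -0.455], [85, [-159, -318, 0], -0.52]]}}

```text
t: 2.1
eef_pos: [0.5993, -0.1476, 0.3308]
tool_rot: [-0.0, 0.989, -0.151, -0.0]
contact_force: [0.1, 0.1, -0.2]
gripper_width: 0.997
```

Run:
```python
from h import *
from station import status
o=status.get_obs(); st=o['eef_pos'];q=o['tool_rot']
x=Ro.from_quat([q[1],q[2],q[3],q[0]]).as_matrix()[:,0]; yaw=np.arctan2(x[1],x[0]); print(st,yaw,o['t'])
a0=np.arctan2(st[1],st[0]); r0=np.hypot(*st[:2])
P=[];N=7
for i in range(1,N+1):
    a=a0+i*(np.arctan2(.17,.53)-a0)/N; r=r0+(.56-r0)*i/N
    P.append((r*np.cos(a),r*np.sin(a),.33,(.217-yaw)*i/N))
rows(st,q,P)
```

```text
[ 0.59927715 -0.14755973  0.33080987] -0.30354599521647974 2.1
[-13, -47, 1] -0.074
[-30, -93, 1] -0.149
[-50, -136, 1] -0.223
[-73, -177, 1] -0.297
[-99, -216, 1] -0.372
[-127, -251, 1] -0.446
[-158, -284, 1] -0.521
```

Emit:
{"name": "arm_command", "arguments": {"series": [[85, [-13, -47, 0], -0.074], [85, [-30, -93, 0], -0.149], [85, [-50, -136, 0], -0.223], [85, [-73, -177, 0], -0.297], [85, [-99, -216, 0], -0.372], [85, [-127, -251, 0], -0.446], [85, [-158, -284, 0], -0.521], [85, [-158, -284, 0], -0.521]]}}

```text
t: 3.1
eef_pos: [0.5319, 0.1735, 0.3314]
tool_rot: [-0.001, 0.994, 0.111, -0.0]
contact_force: [-0.7, -0.8, -0.1]
gripper_width: 0.989
```

Run:
```python
from h import *
from station import status,read_camera
import json
o=status.get_obs(); print(o['eef_pos'],o['tool_rot'],o['t'])
m=camera_model("wrist"); im=read_camera("wrist"); cv2.imwrite("pics/w1.png",im)
json.dump({k:np.array(v).tolist() for k,v in m.items()},open("w1.json","w"))
```

```text
[0.53194254 0.17345987 0.33140486] [-7.14679960e-04  9.93797464e-01  1.11202606e-01 -2.65389678e-04] 3.1
```

View pics/w1.png

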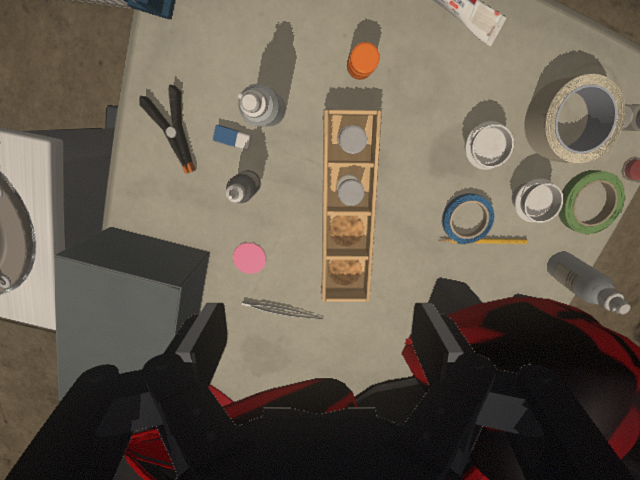

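Run:
```python
from h import *
im=cv2.imread("pics/w1.png")
a=im[100:310,315:385]; b=im[75:210,205:295]
cv2.imwrite("pics/w1a.png",np.hstack([cv2.resize(a,(200,600),interpolation=cv2.INTER_CUBIC),cv2.resize(b,(400,600),interpolation=cv2.INTER_CUBIC)]))
```

```text
(no output)
```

View pics/w1a.png

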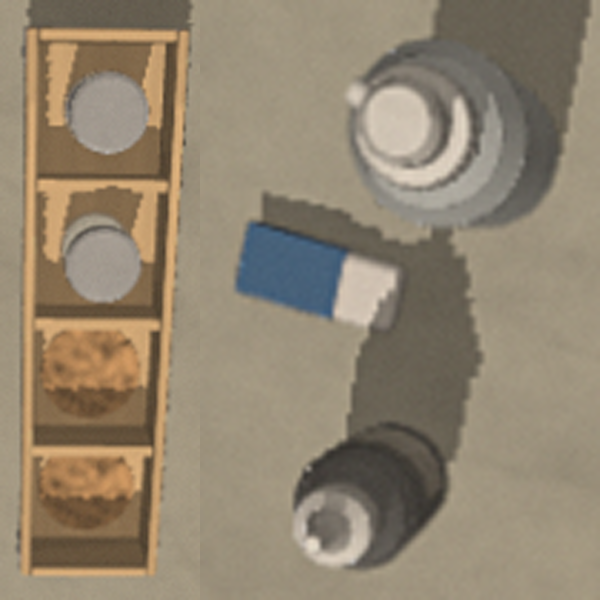

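Run:
```python
from h import *
import json
w=json.load(open("w1.json"));s=camera_model("scene");d=camera_model("side")
A=lambda x,y:(315+x/2.857-.33,100+y/2.857-.33)
B=lambda x,y:(205+x/4.444-.39,75+y/4.444-.39)
S=lambda x,y:(190+x/3-.33,190+y/3-.33)
D=lambda x,y:(180+x/4-.375,180+y/4-.375)
C=[onz(w,A(*p),.04) for p in((28,30),(189,30),(22,572),(155,572))]
for c in C: print(c.round(4))
C=np.array(C);print("ctr",C.mean(0), [np.linalg.norm(C[i]-C[j]).round(4) for i,j in((0,1),(2,3),(0,2),(1,3))])
for v in(C[0]-C[2],C[1]-C[3]): print("yaw",np.arctan2(-v[0],v[1]))
print("pads",onz(w,A(91,372),.007),onz(w,A(87,486),.007))
print("tall",onz(w,B(400,120),.13), tri([(w,B(400,120)),(s,S(97,108)),(d,D(148,66))]))
print("noz",onz(w,B(312,541),.102), tri([(w,B(312,541)),(s,S(182,281)),(d,D(161,256))]),"collar",onz(w,B(333,525),.08))
```

```text
[0.5172 0.2737 0.04  ]
[0.5824 0.2888 0.04  ]
[0.5717 0.0262 0.04  ]
[0.6366 0.0408 0.04  ]
ctr [0.57698133 0.15735636 0.04      ] [np.float64(0.067), np.float64(0.0665), np.float64(0.2534), np.float64(0.2539)]
yaw 0.21691122533473672
yaw 0.21485703635653602
pads [0.58441944 0.12563778 0.007     ] [0.59781879 0.06494182 0.007     ]
tall [0.48806351 0.2708353  0.13      ] [0.46140631 0.27608293 0.1145477 ]
noz [0.4841491  0.17269672 0.102     ] [0.45221841 0.17308675 0.08463364] collar [0.48680767 0.17295254 0.08      ]
```

Run:
```python
from h import *
import json
w=json.load(open("w1.json"));s=camera_model("scene");d=camera_model("side")
B=lambda x,y:(205+(x-200)/4.444-.39,75+y/4.444-.39)
S=lambda x,y:(190+x/3-.33,190+y/3-.33)
D=lambda x,y:(180+x/4-.375,180+y/4-.375)
print("tall",onz(w,B(400,120),.13), tri([(w,B(400,120)),(s,S(97,108)),(d,D(148,66))]))
print("collar",onz(w,B(418,128),.113))
print("noz",onz(w,B(312,541),.102), tri([(w,B(312,541)),(s,S(182,281)),(d,D(161,256))]),"collar",onz(w,B(333,525),.08))
y=np.array([-np.sin(.216),np.cos(.216)])
for l in(-.0315,-.0945): print(np.array([.577,.1568])+y*l)
```

```text
tall [0.44729627 0.26187516 0.13      ] [0.44646049 0.26219032 0.12967104]
collar [0.44794553 0.26144328 0.113     ]
noz [0.43601137 0.16191807 0.102     ] [0.43496518 0.16186016 0.10047578] collar [0.43591268 0.16155759 0.08      ]
[0.58375122 0.12603198]
[0.59725365 0.06449594]
```

```bash
cat > plan.py <<'E'
from h import *
from station import status
import sys,json
o=status.get_obs(); st=o['eef_pos'];q=o['tool_rot']
x=Ro.from_quat([q[1],q[2],q[3],q[0]]).as_matrix()[:,0]; print(st.round(4),"yaw",np.arctan2(x[1],x[0]),o['t'],o['gripper_width'],o['contact_force'].round(1))
rows(st,q,json.loads(sys.argv[1]))
E
python3 plan.py '[[0.4357,0.1617,0.22],[0.4357,0.1617,0.14],[0.4357,0.1617,0.057]]'
```

```text
[0.5333 0.1707 0.3312] yaw 0.218336103889135 3.15 0.999548437271655 [-0.3 -0.6 -1. ]
[-97, -12, 111] 
[-97, -12, 191] 
[-97, -12, 274]
```

Emit:
{"name": "arm_command", "arguments": {"series": [[85, [-40, -5, 40], 0], [85, [-80, -10, 80], 0], [85, [-97, -12, 111], 0], [85, [-97, -12, 111], 0]]}}

```text
t: 3.65
eef_pos: [0.4353, 0.158, 0.2185]
tool_rot: [0.001, 0.994, 0.106, -0.002]
contact_force: [0.8, -0.9, 0.2]
gripper_width: 0.997
```

```bash
python3 plan.py '[[0.4357,0.1617,0.22],[0.4357,0.1617,0.14],[0.4357,0.1617,0.057]]'
python3 - <<'E'
from h import *
from station import read_camera
m=camera_model("wrist"); im=read_camera("wrist")
for p in([.4357,.1617,.102],[.4357,.1617,.073],[.447,.262,.13]):
    u=proj(m,[p])[0]; print(u); cv2.circle(im,tuple(int(round(a)) for a in u),2,(0,0,255),-1)
cv2.imwrite("pics/w2.png",im)
E
```

```text
[0.4353 0.158  0.2185] yaw 0.2132777022760063 3.65 0.9970027984055319 [ 0.8 -0.9  0.2]
[1, -4, -1] 
[2, -4, 79] 
[2, -4, 162] 
[319.48207558 233.78901112]
[319.58403943 223.11091146]
[373.04637178  97.94612551]
```

View pics/w2.png

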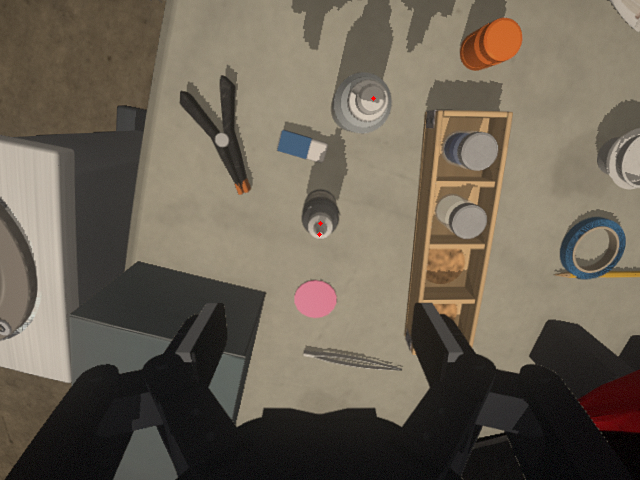

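Emit:
{"name": "arm_command", "arguments": {"series": [[85, [1, -3, 30], 0], [85, [1, -3, 55], 0], [85, [1, -3, 80], 0], [85, [1, -3, 80], 0]]}}

```text
t: 4.2
eef_pos: [0.4385, 0.1631, 0.1402]
tool_rot: [-0.0, 0.994, 0.107, -0.0]
contact_force: [-0.1, -0.1, -0.1]
gripper_width: 0.995
```

```bash
python3 plan.py '[[0.4357,0.1617,0.14],[0.4357,0.1617,0.057]]'; python3 plan.py '[[0.4357,0.1617,0.057]]'
```

```text
[0.4385 0.1631 0.1402] yaw 0.21340820838112745 4.2 0.9946205424723719 [-0.1 -0.1 -0.1]
[-3, 1, 0] 
[-3, 1, 83] 
[0.4385 0.1631 0.1402] yaw 0.21340820838112745 4.2 0.9946205424723719 [-0.1 -0.1 -0.1]
[-3, 1, 83]
```

Emit:
{"name": "arm_command", "arguments": {"series": [[85, [-1, 0, 25], 0], [85, [-1, 0, 50], 0], [85, [-1, 0, 70], 0], [85, [-1, 0, 83], 0], [85, [-1, 0, 83], 0]], "squeeze": 30}}

```text
t: 4.82
eef_pos: [0.4371, 0.1633, 0.0576]
tool_rot: [0.0, 0.994, 0.107, 0.0]
contact_force: [-0.3, -0.4, -0.1]
gripper_width: 0.993
```

Run:
```python
from h import *
from station import status,read_camera
for i in range(3):
    im=read_camera("wrist");o=status.get_obs();print(o['eef_pos'].round(4),o['contact_force'].round(1))
cv2.imwrite("pics/w3.png",im)
```

```text
[0.4372 0.1634 0.058 ] [-0.6 -0.3  1.4]
[0.4372 0.1635 0.0582] [-0.  -0.7  0.6]
[0.4371 0.1635 0.0582] [-1.1  0.1  0.4]
```

View pics/w3.png

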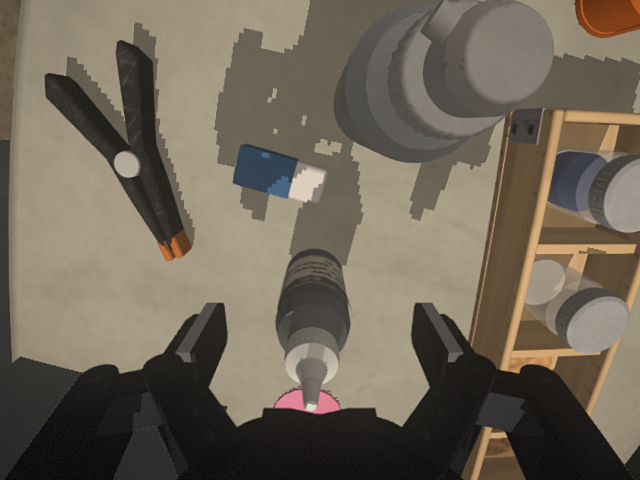

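Emit:
{"name": "arm_command", "arguments": {"series": [[85, [-2, 1, 0], 0], [60, [-2, 1, 0], 0], [40, [-2, 1, 0], 0], [30, [-2, 1, 0], 0], [25, [-2, 1, 0], 0], [25, [-2, 1, 0], 0], [25, [-2, 1, 0], 0], [25, [-2, 1, 0], 0]], "squeeze": 30}}

```text
t: 5.98
eef_pos: [0.4347, 0.1618, 0.0575]
tool_rot: [0.0, 0.994, 0.107, 0.0]
contact_force: [-1.0, -0.4, 5.0]
gripper_width: 0.389
```

Run:
```python
from h import *
from station import status,read_camera
im=read_camera("wrist");o=status.get_obs();print(o['eef_pos'].round(4),o['contact_force'].round(1),o['gripper_width']*85.4)
cv2.imwrite("pics/w4.png",im)
```

```text
[0.4347 0.1618 0.0575] [-1.2 -1.8  5.3] 33.25076564531541
```

View pics/w4.png

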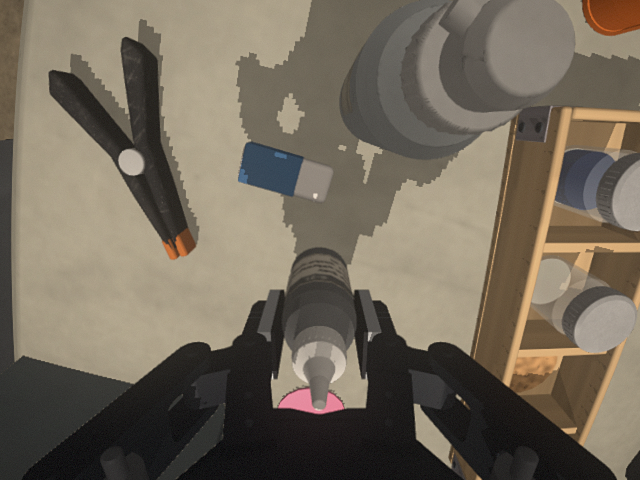

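Emit:
{"name": "arm_command", "arguments": {"series": [[25, [0, 0, -10], 0], [25, [0, 0, -40], 0], [25, [0, 0, -80], 0], [25, [0, 0, -105], 0], [25, [0, 0, -105], 0]], "squeeze": 30}}

```text
t: 6.65
eef_pos: [0.4355, 0.1622, 0.1642]
tool_rot: [-0.0, 0.994, 0.107, 0.002]
contact_force: [-0.2, -0.6, -0.9]
gripper_width: 0.389
```

```bash
python3 plan.py '[[0.5975,0.0645,0.165],[0.5975,0.0645,0.0645]]'
```

```text
[0.4355 0.1622 0.1642] yaw 0.21471756781087212 6.65 0.3889894623450857 [-0.2 -0.6 -0.9]
[137, 130, 0] 
[137, 130, 100]
```

Emit:
{"name": "arm_command", "arguments": {"series": [[25, [15, 15, 0], 0], [25, [45, 43, 0], 0], [25, [75, 71, 0], 0], [25, [105, 100, 0], 0], [25, [125, 119, 0], 0], [25, [137, 130, 0], 0], [25, [137, 130, 0], 0], [25, [137, 130, 0], 0]]}}

```text
t: 7.65
eef_pos: [0.595, 0.0649, 0.1619]
tool_rot: [-0.0, 0.994, 0.108, -0.001]
contact_force: [-0.3, 0.5, -0.8]
gripper_width: 0.39
```

```bash
python3 - <<'E'
from h import *
from station import status,read_camera
for n in("wrist","scene","side"): cv2.imwrite(f"pics/{n}5.png",read_camera(n))
E
python3 plan.py '[[0.5975,0.0645,0.165],[0.5975,0.0645,0.0645]]'
```

```text
[0.5953 0.0648 0.1624] yaw 0.21667243899870461 7.8 0.38923133685060235 [-0.1  0.5 -0.2]
[2, 1, -3] 
[2, 1, 98]
```

View pics/wrist5.png

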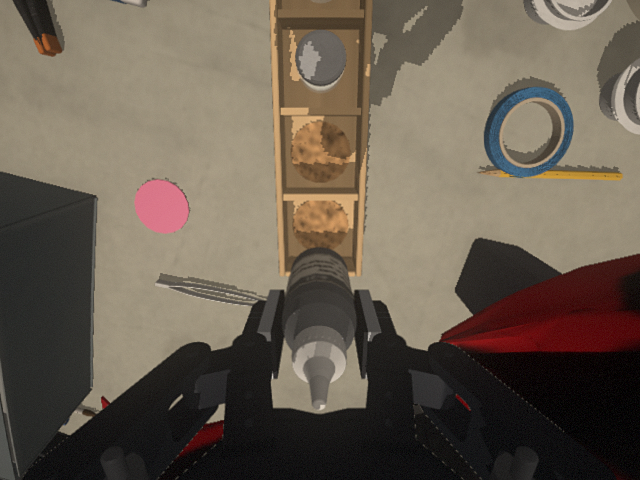

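View pics/scene5.png

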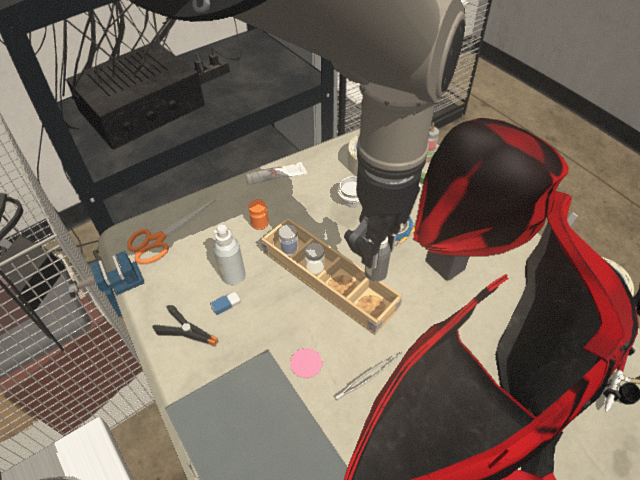

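Run:
```python
from h import *
m=camera_model("wrist"); im=cv2.imread("pics/wrist5.png")
c=np.array([.577,.1568]);Y=np.array([-np.sin(.216),np.cos(.216)]);X=np.array([Y[1],-Y[0]])
def dr(pts,col):
    for p in proj(m,pts): cv2.circle(im,tuple(int(round(a*1)) for a in p),1,col,-1)
for l in(-.0315,-.0945):
    q=c+Y*l
    dr([[*(q+.025*(np.cos(a)*X+np.sin(a)*Y)),.007] for a in np.linspace(0,6.28,24)],(0,0,255))
    dr([[*(q+a*X+b*Y),.04] for a in(-.029,.029) for b in(-.029,.029)],(255,0,0))
cv2.imwrite("pics/w5c.png",cv2.resize(im[90:310,240:440],None,fx=2.7,fy=2.7,interpolation=cv2.INTER_CUBIC))
```

```text
(no output)
```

View pics/w5c.png

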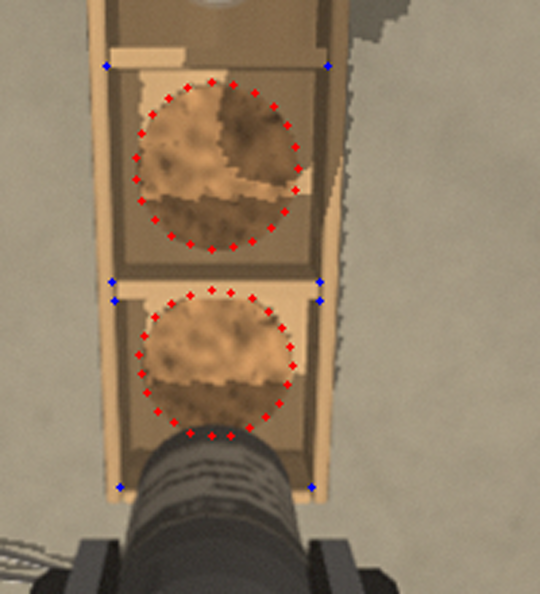

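Emit:
{"name": "arm_command", "arguments": {"series": [[25, [2, 0, 15], 0], [25, [2, 0, 40], 0], [25, [2, 0, 60], 0], [25, [2, 0, 78], 0], [25, [2, 0, 88], 0], [25, [2, 0, 93], 0], [25, [2, 0, 93], 0]]}}

```text
t: 8.68
eef_pos: [0.5982, 0.0645, 0.0693]
tool_rot: [0.0, 0.994, 0.107, 0.0]
contact_force: [0.3, -0.7, -0.5]
gripper_width: 0.387
```

```bash
python3 plan.py '[[0.5975,0.0645,0.0645]]'
```

```text
[0.5982 0.0645 0.0693] yaw 0.21502237307593472 8.675 0.38739224285173146 [ 0.3 -0.7 -0.5]
[-1, 0, 5]
```

Emit:
{"name": "arm_command", "arguments": {"series": [[25, [0, 0, 1], 0], [25, [0, 0, 2], 0], [25, [0, 0, 3], 0], [25, [0, 0, 4], 0], [25, [0, 0, 4], 0]]}}

```text
t: 9.3
eef_pos: [0.598, 0.0644, 0.0652]
tool_rot: [0.0, 0.994, 0.107, -0.0]
contact_force: [-0.5, -0.5, 0.0]
gripper_width: 0.389
```

Emit:
{"name": "arm_command", "arguments": {"series": [[25, [0, 0, 0.5], 0], [25, [0, 0, 1], 0], [25, [0, 0, 1], 0]]}}

```text
t: 9.68
eef_pos: [0.5981, 0.0645, 0.0645]
tool_rot: [0.0, 0.994, 0.107, 0.0]
contact_force: [-1.2, -1.4, 2.1]
gripper_width: 0.388
```

Emit:
{"name": "arm_command", "arguments": {"series": [[36, [0, 0, 0], 0], [42, [0, 0, 0], 0], [55, [0, 0, 0], 0], [60, [0, 0, 0], 0], [60, [0, 0, 0], 0], [60, [0, 0, 0], 0]]}}

```text
t: 10.42
eef_pos: [0.598, 0.0644, 0.0643]
tool_rot: [0.0, 0.994, 0.107, 0.0]
contact_force: [0.6, -0.5, 0.8]
gripper_width: 0.702
```

```bash
python3 - <<'E'
from h import *
from station import status,read_camera
cv2.imwrite(f"pics/w6.png",read_camera("wrist"))
E
python3 plan.py '[[0.447,0.262,0.28]]'
```

```text
[0.5981 0.0644 0.0643] yaw 0.21492674094633882 10.475 0.7026653215732962 [-0.9  0.1  0.1]
[-105, -225, -216]
```

View pics/w6.png

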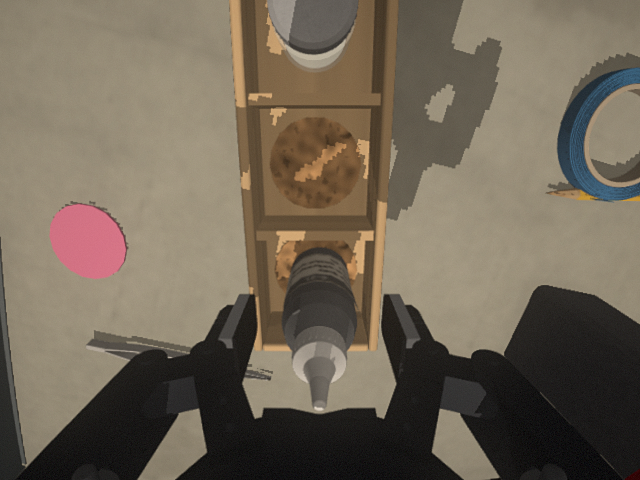

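Emit:
{"name": "arm_command", "arguments": {"series": [[60, [0, 0, -20], 0], [70, [0, 0, -60], 0], [85, [0, 0, -110], 0], [85, [-20, -40, -150], 0], [85, [-45, -95, -170], 0], [85, [-70, -150, -170], 0], [85, [-92, -198, -170], 0], [85, [-105, -225, -170], 0]]}}

```text
t: 11.48
eef_pos: [0.4453, 0.2647, 0.2361]
tool_rot: [-0.0, 0.994, 0.109, 0.001]
contact_force: [1.0, 0.6, -0.2]
gripper_width: 0.996
```

```bash
python3 - <<'E'
from h import *
from station import status,read_camera
m=camera_model("wrist");im=read_camera("wrist")
for p in([.447,.262,.13],[.447,.262,.113],[.598,.0645,.109]):
    u=proj(m,[p])[0]; print(u); cv2.circle(im,tuple(int(round(a)) for a in u),2,(0,0,255),-1)
cv2.imwrite(f"pics/w7.png",im)
E
python3 plan.py '[[0.447,0.262,0.08]]'
```

```text
[318.31279839 246.71129277]
[318.30282467 239.25783864]
[416.88908265 439.07357468]
[0.443  0.2676 0.2363] yaw 0.22277015914978793 11.525 0.9948325235720714 [-2.   2.6  0.4]
[2, 7, 156]
```

View pics/w7.png

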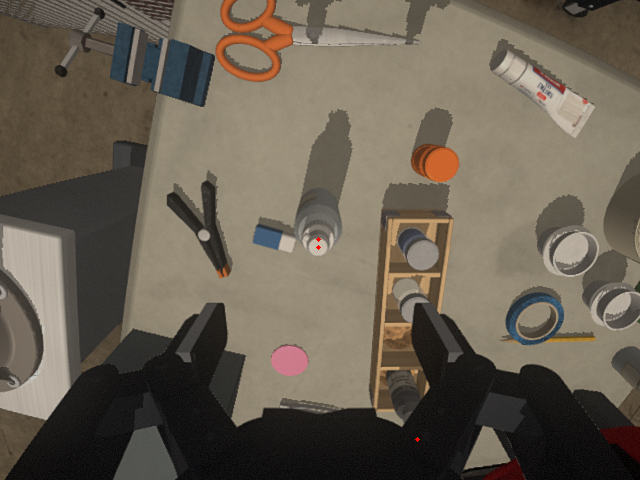

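Emit:
{"name": "arm_command", "arguments": {"series": [[85, [1, 1, 20], 0], [85, [1, 1, 45], 0], [85, [1, 1, 70], 0], [85, [1, 1, 85], 0], [85, [1, 1, 85], 0], [85, [1, 1, 85], 0]]}}

```text
t: 12.28
eef_pos: [0.4492, 0.2615, 0.1504]
tool_rot: [-0.0, 0.994, 0.107, 0.001]
contact_force: [-0.2, -0.2, 0.3]
gripper_width: 0.996
```

```bash
python3 plan.py '[[0.447,0.262,0.08]]'
```

```text
[0.4492 0.2615 0.1504] yaw 0.21495666265489458 12.275 0.9963892060596096 [-0.2 -0.2  0.3]
[-2, -1, 70]
```

Emit:
{"name": "arm_command", "arguments": {"series": [[85, [-1, 0, 20], 0], [85, [-1, 0, 40], 0], [85, [-1, 0, 58], 0], [85, [-1, 0, 68], 0], [85, [-1, 0, 68], 0], [85, [-1, 0, 68], 0]]}}

```text
t: 13.02
eef_pos: [0.448, 0.2612, 0.0818]
tool_rot: [-0.0, 0.994, 0.107, 0.0]
contact_force: [-0.2, -0.8, 0.5]
gripper_width: 0.996
```

```bash
python3 - <<'E'
from h import *
from station import status,read_camera
cv2.imwrite(f"pics/w8.png",read_camera("wrist"))
E
python3 plan.py '[[0.447,0.262,0.08]]'
```

```text
[0.4481 0.2612 0.0819] yaw 0.21498648966077077 13.075 0.9979586505179356 [0.2 0.2 0.3]
[-1, -1, 2]
```

View pics/w8.png

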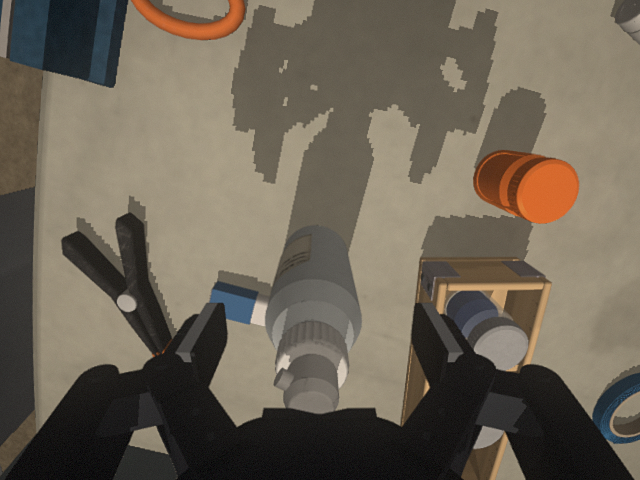

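Emit:
{"name": "arm_command", "arguments": {"series": [[85, [-1, -1, 0], 0], [65, [-1, -1, 0], 0], [50, [-1, -1, 0], 0], [40, [-1, -1, 0], 0], [34, [-1, -1, 0], 0], [34, [-1, -1, 0], 0], [34, [-1, -1, 0], 0], [34, [-1, -1, 0], 0]], "squeeze": 32}}

```text
t: 14.08
eef_pos: [0.4464, 0.2617, 0.0814]
tool_rot: [0.0, 0.994, 0.107, -0.0]
contact_force: [-2.0, -1.6, 5.4]
gripper_width: 0.5
```

Emit:
{"name": "arm_command", "arguments": {"series": [[34, [-1, -1, -8], 0], [34, [-1, -1, -30], 0], [34, [-1, -1, -65], 0], [34, [-1, -1, -95], 0], [34, [-1, -1, -105], 0], [34, [-1, -1, -105], 0]]}}

```text
t: 14.82
eef_pos: [0.4455, 0.2622, 0.1863]
tool_rot: [0.0, 0.994, 0.107, 0.0]
contact_force: [-0.4, 0.6, -1.0]
gripper_width: 0.495
```

```bash
python3 - <<'E'
from h import *
from station import status,read_camera
cv2.imwrite(f"pics/w9.png",read_camera("wrist"))
E
python3 plan.py '[[0.584,0.1257,0.19]]'
```

```text
[0.445  0.2619 0.1855] yaw 0.21477133336678003 14.875 0.4995058280637331 [ 0.  -0.3 -2. ]
[107, 163, -4]
```

View pics/w9.png

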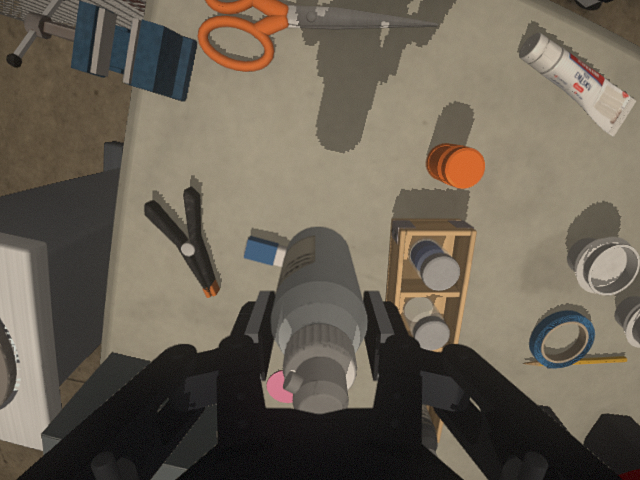

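Emit:
{"name": "arm_command", "arguments": {"series": [[34, [12, 18, 0], 0], [34, [36, 54, 0], 0], [34, [60, 92, 0], 0], [34, [82, 126, 0], 0], [34, [98, 150, 0], 0], [34, [106, 163, 0], 0], [34, [106, 163, 0], 0], [34, [106, 163, 0], 0]]}}

```text
t: 15.88
eef_pos: [0.5825, 0.1273, 0.186]
tool_rot: [-0.0, 0.994, 0.108, -0.001]
contact_force: [-0.1, -0.0, -1.5]
gripper_width: 0.497
```

```bash
python3 - <<'E'
from h import *
from station import status,read_camera
m=camera_model("wrist");im=read_camera("wrist")
c=np.array([.577,.1568]);Y=np.array([-np.sin(.216),np.cos(.216)]);X=np.array([Y[1],-Y[0]])
for l in(-.0315,-.0945):
    q=c+Y*l
    for p in proj(m,[[*(q+a*X+b*Y),.04] for a in(-.029,.029) for b in(-.029,.029)]): cv2.circle(im,tuple(int(round(a)) for a in p),1,(255,0,0),-1)
cv2.imwrite(f"pics/w10.png",im)
cv2.imwrite(f"pics/s10.png",read_camera("scene"))
E
python3 plan.py '[[0.584,0.1257,0.0885]]'
```

```text
[0.5827 0.1272 0.1863] yaw 0.21731669791306082 15.975 0.4958061170506927 [-0.3  0.5 -1.5]
[1, 2, 98]
```

View pics/w10.png

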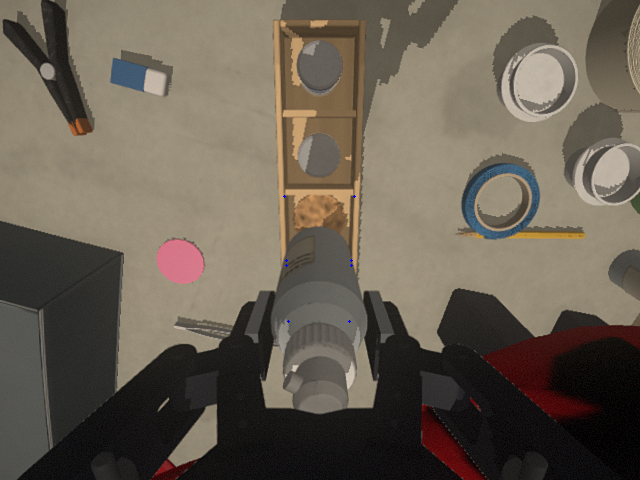

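View pics/s10.png

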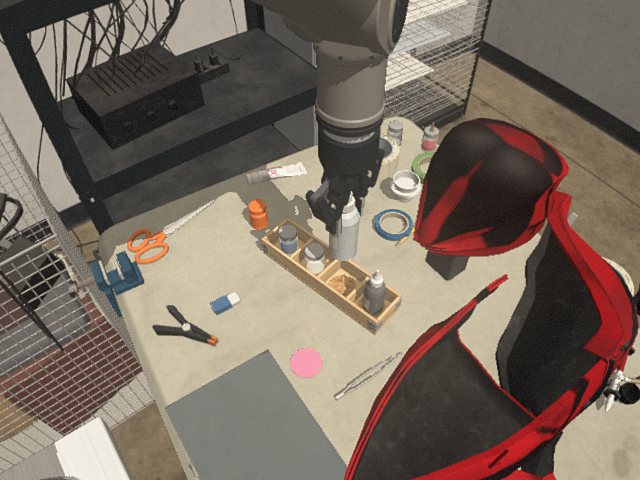

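Emit:
{"name": "arm_command", "arguments": {"series": [[34, [1, 1, 10], 0], [34, [1, 1, 28], 0], [34, [1, 1, 46], 0], [34, [1, 1, 64], 0], [34, [1, 1, 80], 0], [34, [1, 1, 90], 0], [34, [1, 1, 93], 0], [34, [1, 1, 93], 0]]}}

```text
t: 16.98
eef_pos: [0.585, 0.1251, 0.0935]
tool_rot: [-0.0, 0.994, 0.107, 0.0]
contact_force: [1.1, 0.3, -0.4]
gripper_width: 0.492
```

```bash
python3 plan.py '[[0.584,0.1257,0.0885]]'
```

```text
[0.585  0.1251 0.0935] yaw 0.21500577455921926 16.975 0.4921232869998481 [ 1.1  0.3 -0.4]
[-1, -1, 5]
```

Emit:
{"name": "arm_command", "arguments": {"series": [[34, [-1, 0, 1], 0], [34, [-1, 0, 2], 0], [34, [-1, 0, 3], 0], [34, [-1, 0, 4], 0], [34, [-1, 0, 4], 0]]}}

```text
t: 17.6
eef_pos: [0.5838, 0.1247, 0.0892]
tool_rot: [0.0, 0.994, 0.107, -0.0]
contact_force: [-0.3, 0.2, -1.2]
gripper_width: 0.493
```

Emit:
{"name": "arm_command", "arguments": {"series": [[34, [0, 0, 0.5], 0], [34, [0, 0, 0.8], 0], [34, [0, 0, 0.8], 0]]}}

```text
t: 17.98
eef_pos: [0.5839, 0.1248, 0.0886]
tool_rot: [0.0, 0.994, 0.107, 0.0]
contact_force: [-0.6, -0.5, -1.2]
gripper_width: 0.493
```

Emit:
{"name": "arm_command", "arguments": {"series": [[34, [0, 0, 0.5], 0], [34, [0, 0, 0.8], 0], [34, [0, 0, 0.8], 0]]}}

```text
t: 18.35
eef_pos: [0.5839, 0.1249, 0.0885]
tool_rot: [0.0, 0.994, 0.107, 0.0]
contact_force: [-2.4, -1.4, 6.7]
gripper_width: 0.495
```

Contact at the expected height; release.

Emit:
{"name": "arm_command", "arguments": {"series": [[45, [0, 0, 0], 0], [52, [0, 0, 0], 0], [62, [0, 0, 0], 0], [70, [0, 0, 0], 0], [70, [0, 0, 0], 0], [70, [0, 0, 0], 0]]}}

```text
t: 19.1
eef_pos: [0.5838, 0.1248, 0.0877]
tool_rot: [0.0, 0.994, 0.107, -0.0]
contact_force: [-0.7, -0.0, 0.5]
gripper_width: 0.82
```

Emit:
{"name": "arm_command", "arguments": {"series": [[70, [0, 0, -15], 0], [70, [0, 0, -50], 0], [70, [0, 0, -100], 0], [70, [0, 0, -150], 0], [70, [0, -20, -190], 0], [70, [0, -60, -210], 0], [70, [0, -60, -210], 0], [70, [0, -60, -210], 0]]}}

```text
t: 20.1
eef_pos: [0.5709, 0.1829, 0.2981]
tool_rot: [0.0, 0.994, 0.107, 0.0]
contact_force: [-0.3, -0.9, -0.2]
gripper_width: 0.813
```

```bash
python3 - <<'E'
from h import *
from station import status,read_camera
for n in("wrist","scene","side"): cv2.imwrite(f"pics/{n}11.png",read_camera(n))
E
python3 plan.py '[]'
```

```text
[0.5711 0.1819 0.297 ] yaw 0.2132131829581382 20.25 0.8175399753205708 [ 0.3 -0.  -0.1]
```

View pics/wrist11.png

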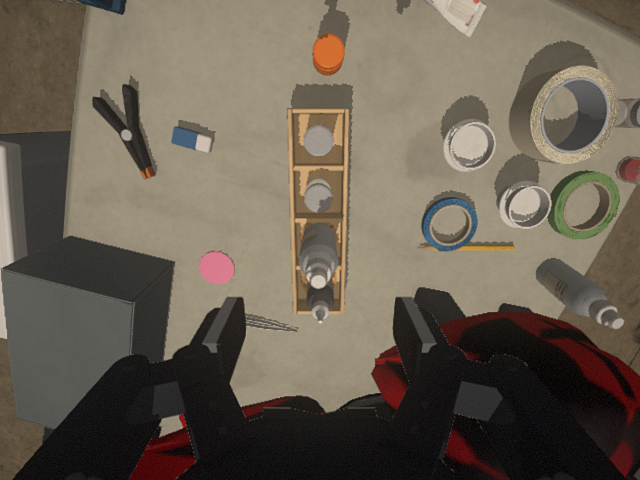

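View pics/scene11.png

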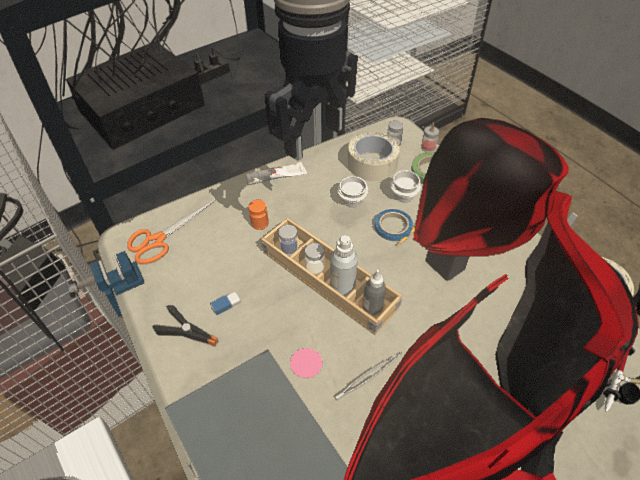

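Run:
```python
from h import *
from station import status,bot
m=camera_model("wrist");s=camera_model("scene")
print(proj(m,[[.584,.125,.137],[.598,.0645,.109]]),proj(s,[[.584,.125,.137],[.598,.0645,.109]]))
print(status.get_obs()['joint_vel'].round(3))
bot.hand_in()
```

```text
[[318.30937717 281.12308799]
 [319.18577712 320.57133286]] [[345.91957552 237.13879906]
 [377.52911191 269.86644442]]
[ 0.001  0.003 -0.002 -0.002 -0.002 -0.004 -0.001]
the job is handed in; nothing more can be done
```

Both bottles are in the box and the job is handed in. The small paint bottle stands in the end empty cell (y = −94.5 mm), and the tall pump bottle in the empty cell next to the clear jar (y = −31.5 mm). It took about 20 s of the 64 s allowed.

- **Lowering:** I lowered each bottle slowly onto its cork pad and let go when the force showed contact, about 2 N for the paint bottle and 7 N for the tall one. Both touched at the height expected for standing on the pad.
- **Last pictures:** The wrist and scene views, taken with the gripper clear at about 0.30 m, show both bottles upright and centred. Their tops appear within a few pixels of where upright bottles should be. I saved a final side view but didn't look at it.
- **Other things:** The jars, eraser, pink pad, orange jar, tweezers and other items look unmoved by eye, but I didn't measure them.
- **Disagreements:** Position readings just after a move were off by 2–4 mm, so I let the arm settle before closing the gripper and before the final lowering. The first wrist measurement of the bottles was about 40 mm out because of a mistake in my crop offset. I fixed it before moving in to grasp, and the three views then agreed to about 1–2 mm. No other check failed.

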